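# Put the finishing machine's heads away by kind

### The job

Clear away the finishing machine: give the sanding drum a good twist to break its hold on the spindle and draw it off, then put it and the three heads standing on the bench (grooved wooden burnisher, felt bob, brush) back, each upright and fully down on the empty peg of the tray that already holds a spare of its own kind. Do not knock the open tin of eyelets that stands among them. The three heads may be put away before or after the drum.

Things in the scene. Friction and masses are not known exactly. Their poses are not given: they have to be found in the camera images.
- drum: sanding drum: plain straight cylinder, 48 mm across and 46 mm tall, black rubber with a brown abrasive sleeve. At the start it sits on the machine's spindle. A 20 mm bore runs right through it along its axis. Origin: centre of its underside; z along its axis, up.
- burnisher: wooden burnishing head: dark brown turned cylinder, 48 mm across its widest rings and 46 mm tall, with three grooves cut round it. Grip across the rings. A 20 mm bore runs right through it along its axis. Origin: centre of its underside; z along its axis, up. It stands upright on the bench at the start.
- felt: felt polishing bob: pale bullet shape, straight-sided and 46 mm across up to 30 mm above its foot, then rounded in to a narrower top, 46 mm tall. A 20 mm bore runs right through it along its axis. Origin: centre of its underside; z along its axis, up. It stands upright on the bench at the start.
- brush: brush head: a bristle disc 54 mm across from 4 to 23 mm above its foot, and above the disc a plain wooden collar 33 mm across up to 46 mm. Grip it by the collar. A 20 mm bore runs right through it along its axis. Origin: centre of its underside; z along its axis, up. It stands upright on the bench at the start.
- peg_drum (a point): Foot of the empty front peg (pointed steel pin, 6 mm across, 40 mm tall) of the sanding drum's tray; a seated head's origin lies here, 10 mm above the bench. z up, x along the tray to its rear peg, 76 mm on, where the spare of that kind sits fast, same size. Low wooden tray, fixed, 166 x 80 mm, rim 18 mm above the bench, 6 mm thick.
- peg_burnisher (a point): Foot of the empty front peg (pointed steel pin, 6 mm across, 40 mm tall) of the grooved wooden burnisher's tray; a seated head's origin lies here, 10 mm above the bench. z up, x along the tray to its rear peg, 76 mm on, where the spare of that kind sits fast, same size. Low wooden tray, fixed, 166 x 80 mm, rim 18 mm above the bench, 6 mm thick.
- peg_felt (a point): Foot of the empty front peg (pointed steel pin, 6 mm across, 40 mm tall) of the felt bob's tray; a seated head's origin lies here, 10 mm above the bench. z up, x along the tray to its rear peg, 76 mm on, where the spare of that kind sits fast, same size. Low wooden tray, fixed, 166 x 80 mm, rim 18 mm above the bench, 6 mm thick.
- peg_brush (a point): Foot of the empty front peg (pointed steel pin, 6 mm across, 40 mm tall) of the brush head's tray; a seated head's origin lies here, 10 mm above the bench. z up, x along the tray to its rear peg, 76 mm on, where the spare of that kind sits fast, same size. Low wooden tray, fixed, 166 x 80 mm, rim 18 mm above the bench, 6 mm thick.
- spindle_seat (a point): Squat grey upright finishing machine, foot 104 mm across, fixed. Point: centre of the drum's seat, 72 mm above the bench, on the axis of the upright spindle (18 mm across, 42 mm tall above the seat); z up. Sprung keys grip the drum's bore: 10 to 20 N to pull it straight off, less while turning it (under 0.3 N m, any angle). 15 degrees either way is a good twist.
- eyelet_tin: Small round open tin of brass eyelets, 50 mm across, 17 mm tall, loose, standing among the heads. Origin: centre of its underside. Leave it where it stands.

How it is judged:
On the way, in this order (a step that is already met when the one before it is completed fails the run):
1. the sanding drum is twisted on the spindle (by at least 8 degrees) before it is drawn off (z of drum in the frame of spindle_seat below 0.02 m and horizontal distance between drum and spindle_seat below 0.006 m and angle between the x axis of drum and the x axis of spindle_seat, either way round above 0.14 rad).
2. the sanding drum is clear of the spindle (distance between drum and spindle_seat above 0.045 m), for 0.1 s.
At the end, for the whole second after the job is handed in: All four heads stand upright (within 7 degrees) and fully down (within 5 mm) over the empty peg of the tray of their own kind (axis within 11 mm of the peg), released and at rest (horizontal distance between drum and peg_drum below 0.011 m and z of drum in the frame of peg_drum between -0.004 and 0.005 m and angle between each of drum, burnisher, felt, brush's own z axis and vertical below 0.12 rad and linear speed of each of drum, burnisher, felt, brush below 0.02 m/s and horizontal distance between burnisher and peg_burnisher below 0.011 m and z of burnisher in the frame of peg_burnisher between -0.004 and 0.005 m and horizontal distance between felt and peg_felt below 0.011 m and z of felt in the frame of peg_felt between -0.004 and 0.005 m and horizontal distance between brush and peg_brush below 0.011 m and z of brush in the frame of peg_brush between -0.004 and 0.005 m); the robot touches nothing.
It fails at once if the tin of eyelets is pushed more than 25 mm or tipped (distance of eyelet_tin from where it was at the start of the episode above 0.025 m or angle between eyelet_tin's own z axis and vertical above 0.3 rad).
It also fails if it takes over 99 s, if anything falls off the work surface, if the arm or the gripper's body presses on something with over 40 N, if the wrist force passes 120 N, or if a joint passes its speed limit or range.

### The arm

A 6-joint arm with a two-finger parallel gripper is mounted at the origin on a cart in front of the work surface, level with it; the furniture and walls round the work are solid. World frame = base frame: x ahead of the robot, y to its left, z up, the work surface at z = 0. Lengths are in m, angles in rad, forces in N, time in s.
With the tool pointing down it reaches from about 0.35 to 0.975 m from the base axis. Payload 4.9 kg.
Tool frame: the origin (TCP) lies midway between the tips of the shut fingers; the grasp point (between the pads) lies 19 mm behind it; z points along the fingers, y is the line along which they close (so a half turn about z gives the same grasp; the last joint's range is limited). The gripper opens to 85 mm and grips with 20 to 120 N. Pads are 22 mm wide; open, the fingers measure 114 mm over their backs; the gripper's body (76 mm by 85 mm) begins 54 mm behind the grasp point. The pads swing forward as they close: fully open they stand 13 mm farther back than shut.
Start: joints at [-1.338, 0.053, 1.613, -0, 1.476, -0.119], TCP at [0.215, -0.587, 0.231] pointing down, gripper open.
Joint ranges: [-3.01, 3.01], [-1.01, 2.22], [0.06, 2.58], [-1.02, 4.17], [0.09, 2.62], [-3.14, 3.14]. Speed limits (rad/s): [2.57, 2.57, 3.14, 3.14, 3.14, 3.14].

### API

Orientations are given as a rotation vector (axis times angle).
In Python, from station import ctrl gives the robot as it stands.
- The arm moves only by the tool step_arm, never from a script. Its argument "targets" is a list of rows, each an object with "travel": the shift along the world's x, y, z as a fraction of full scale, a list of three; "angular": the turn, a rotation vector about the world's x, y, z as a fraction of full scale, a list of three; "gripper": the opening, from 0 (shut) to 1 (fully open). In form: [{"travel": [x, y, z], "angular": [rx, ry, rz], "gripper": gripper}, ...]. A call has 1 to 10 rows; each row is the pose to reach, as a shift and turn from the pose commanded when the call began; what a row does not reach only later rows make up. Full scale, the value 1, is 0.6 m for a shift and pi/4 rad for a turn. A row lasts 1/10 s, in which the tool goes at most 50 mm and 8.59 degrees, less where a joint would pass 70% of its speed; a pose out of reach is approached as far as the arm can. A call with a number of a shift or a turn outside -1 to 1 is refused whole. A call with a gripper value outside its range is refused whole. The fingers move at their own pace and stop on an object; "squeeze" is the grip in N (left out, the last holds). Time passes only in rows, so rows that repeat a pose let the fingers close. It gives the time, the measured TCP pose, the force, the opening and the grip force at its end, in the units of the state.
- ctrl.get_obs(): the state, without advancing time (a new reading comes with each control period).
- ctrl.get_image(name): name is "side" or "top"; returns a dict with "img" (420x560x3 uint8, red, green, blue), "fx", "fy", "cx", "cy" (pixels), "rvec" (rotation vector, rad) and "tvec" (3), from world to camera coordinates, as OpenCV has them. Camera axes: x right, y down, z forward; pixel columns grow to the right and rows downward; lengths in m; the calibration is good to about 2 mm. A picture is of the moment at which its call begins. There is no depth.
- ctrl.finish_job(): hands the job in; it is judged then, once.
The state is a dict: "t": time; "q": joint angles; "dq": joint speeds; "effort": joint torques, N m; "tool_pos": TCP position; "tool_rot": TCP orientation; "contact_force": force on the tool from outside, world axes, zero at the start; "wrist_torque": the same for the moment, N m; "opening": finger opening in m; "grip_force": force on a finger pad.
Only numpy, scipy, OpenCV 4.12 (cv2) and the standard library are available. Lean on these libraries where they do the work, as an engineer would, in place of code of your own. Each camera call takes 0.05 s, during which the arm holds its last target. There are 200 camera calls.

## Working session

There is one attempt and no reset: what is moved stays moved. The work goes in short steps, Python scripts to look and compute and a tool call to move; the robot and the scene stay as the last step left them, time stands still between calls to the robot, and variables do not carry over. Pictures are saved under pics/ and viewed, at most 14 in all, crops included, and the job is handed in when it is done.

Besides the shell and the picture viewer there is one more tool, called after ">>>" as name(argument=value, ...) on one line, values as JSON. step_arm: Moves the arm, as the interface text tells. Its arguments: {"type":"object","properties":{"targets":{"type":"array"},"squeeze":{"type":"number"}},"required":["targets"]}

```bash
ls; mkdir -p pics; python3 - <<'E'
from station import ctrl
import cv2,numpy as np,pickle
o=ctrl.get_obs();print(o)
for n in("side","top"):
    d=ctrl.get_image(n);pickle.dump(d,open(f"pics/{n}0.pkl","wb"));cv2.imwrite(f"pics/{n}0.png",d["img"][...,::-1])
    R=cv2.Rodrigues(np.array(d["rvec"],float))[0];print(n,d["fx"],d["cx"],d["cy"],-R.T@np.array(d["tvec"]).ravel(),R.round(3).tolist())
E
```

```text
pics
{'t': 0.0, 'q': array([-1.33802104e+00,  5.33610649e-02,  1.61431646e+00, -2.87953213e-06,
        1.47605907e+00, -1.18996889e-01]), 'dq': array([-0.00050993, -0.00041587,  0.00157607, -0.00058548,  0.00015284,
       -0.00048884]), 'effort': array([-1.57635473e-03, -3.93679476e+01, -3.70178211e+01, -1.28138686e-04,
        7.16124487e-03,  1.01206825e-05]), 'tool_pos': array([ 0.21520188, -0.58609045,  0.23004703]), 'tool_rot': array([-3.09101640e+00, -5.49343757e-01,  1.95844303e-04]), 'contact_force': array([-0.59071536,  0.33014333,  0.74798583]), 'wrist_torque': array([ 0.00877996, -0.02099097,  0.01066302]), 'grip_force': 0.0, 'opening': 0.08521687385284209}
side 523.710569271054 285.81152901771645 211.6527758191032 [0.06822884 0.61802569 0.68006341] [[-0.875, -0.484, 0.019], [-0.285, 0.482, -0.829], [0.392, -0.731, -0.559]]
top 404.1955803628477 275.3881180038852 209.99075086631862 [ 0.36228371 -0.21152189  0.89179396] [[0.01, -1.0, -0.026], [-0.983, -0.005, -0.182], [0.182, 0.027, -0.983]]
```

View pics/side0.png

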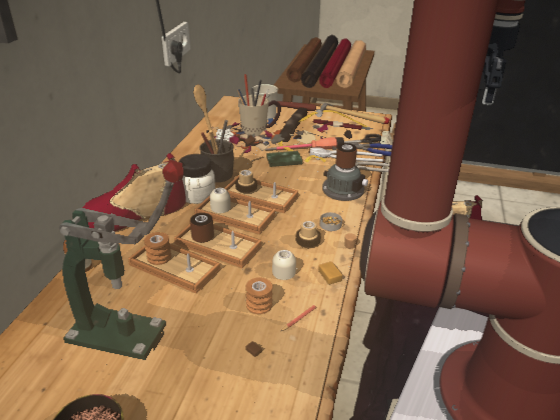

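View pics/top0.png

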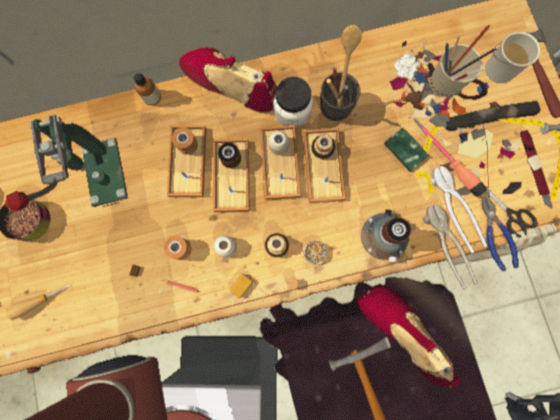

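```bash
python3 - <<'E'
import cv2
a=cv2.imread("pics/top0.png")[118:270,160:420];cv2.imwrite("pics/topc.png",cv2.resize(a,None,fx=3,fy=3,interpolation=cv2.INTER_CUBIC))
a=cv2.imread("pics/side0.png")[135:325,120:380];cv2.imwrite("pics/sidec.png",cv2.resize(a,None,fx=3,fy=3,interpolation=cv2.INTER_CUBIC))
E
```

```text
(no output)
```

View pics/topc.png

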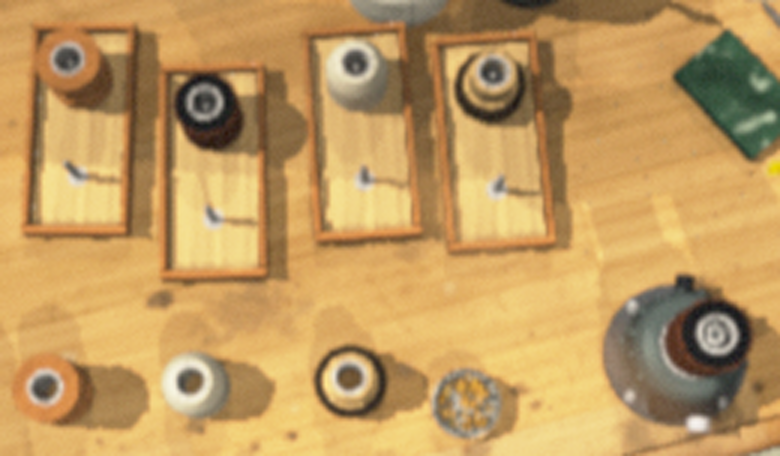

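View pics/sidec.png

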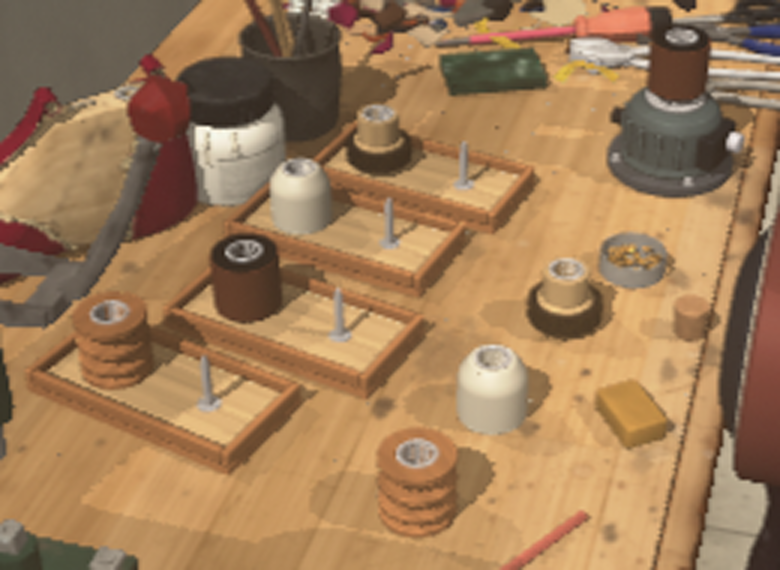

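The top crop shows the bore rings of the heads along the lower row: burnisher (45,386), felt (190,379), brush (350,376), tin (467,403). The drum on the spindle is at (715,333). The four trays in the upper row each have an empty pin below the spare. The side crop shows the same things. Smooth dark brown is the drum kind and orange grooved is the burnisher kind. I'll triangulate now.

```bash
cat > h.py <<'E'
import cv2,numpy as np,pickle
def load(n): return pickle.load(open(f"pics/{n}.pkl","rb"))
def P(d):
    K=np.array([[d["fx"],0,d["cx"]],[0,d["fy"],d["cy"]],[0,0,1]])
    return K,cv2.Rodrigues(np.array(d["rvec"],float))[0],np.array(d["tvec"],float).reshape(3,1)
def tri(dt,pt,ds,ps):
    M=[];
    for d in(dt,ds):
        K,R,t=P(d);M.append(K@np.hstack([R,t]))
    X=cv2.triangulatePoints(M[0],M[1],np.array(pt,float).reshape(2,1),np.array(ps,float).reshape(2,1)).ravel();X=X[:3]/X[3]
    e=[ (lambda v:v[:2]/v[2])(m@np.append(X,1))-p for m,p in zip(M,(pt,ps))]
    return X,np.hypot(*e[0]),np.hypot(*e[1])
def plane(d,p,z):
    K,R,t=P(d);c=(-R.T@t).ravel();r=R.T@np.linalg.inv(K)@np.array([p[0],p[1],1]);return c+r*(z-c[2])/r[2]
E
python3 - <<'E'
from h import *
T,S=load("top0"),load("side0")
# grey/pale bore-ring centroid refinement: low saturation inside disc round seed
pts=dict(burn=((45,386),(417,453)),felt=((190,379),(494,358)),brush=((350,376),(568,268)),drum=((715,333),(683,36)),
 sp_burn=((67,58),(111,312)),sp_drum=((205,101),(245,248)),sp_felt=((355,62),(301,168)),sp_brush=((492,71),(377,110)),
 f_burn=((77,179),(208,404)),f_drum=((213,218),(339,337)),f_felt=((366,181),(389,243)),f_brush=((498,189),(463,185)),
 t_burn=((67,164),(205,357)),t_drum=((207,206),(338,290)),t_felt=((363,168),(388,199)),t_brush=((498,177),(463,142)),tin=((467,403),(633,258)))
def ref(d,p,r):
    hsv=cv2.cvtColor(d["img"],cv2.COLOR_RGB2HSV);m=(hsv[...,1]<70)
    yy,xx=np.mgrid[:420,:560];m&=np.hypot(xx-p[0],yy-p[1])<r
    return (xx[m].mean(),yy[m].mean(),m.sum()) if m.sum()>8 else None
for k,(a,b) in pts.items():
    a=np.array(a)/3-1/3+(160,118);b=np.array(b)/3-1/3+(120,135)
    X,e1,e2=tri(T,a,S,b);s=k.ljust(9)+str(X.round(4))+f" {e1:.1f} {e2:.1f}"
    if k in("burn","brush","drum","sp_burn","sp_brush","sp_drum"):
        ra,rb=ref(T,a,6),ref(S,b,8)
        if ra and rb: X,e1,e2=tri(T,ra[:2],S,rb[:2]);s+="  ref "+str(X.round(4))+f" {e1:.1f} {e2:.1f} {ra[2]} {rb[2]}"
    print(s)
E
```

```text
burn     [0.4394 0.0228 0.0476] 0.2 0.1  ref [0.4396 0.0235 0.0481] 0.0 0.0 94 95
felt     [ 0.4444 -0.0793  0.0473] 0.5 0.3
brush    [ 0.4475 -0.1912  0.0487] 0.4 0.2  ref [ 0.4483 -0.1909  0.0482] 0.3 0.2 63 46
drum     [ 0.4688 -0.4251  0.121 ] 0.6 0.3  ref [ 0.4677 -0.424   0.1254] 0.9 0.4 108 93
sp_burn  [0.677  0.0168 0.0581] 0.4 0.2  ref [0.6783 0.0174 0.0577] 0.4 0.3 91 61
sp_drum  [ 0.6444 -0.085   0.0596] 0.1 0.1  ref [ 0.6454 -0.0846  0.0569] 0.1 0.1 108 86
sp_felt  [ 0.6736 -0.1931  0.0582] 0.6 0.3
sp_brush [ 0.6672 -0.2907  0.0618] 0.3 0.2  ref [ 0.6677 -0.2922  0.0587] 0.1 0.1 93 41
f_burn   [0.6005 0.0178 0.0126] 0.7 0.5
f_drum   [ 0.5696 -0.0864  0.0103] 0.1 0.1
f_felt   [ 0.5997 -0.2002  0.011 ] 0.5 0.3
f_brush  [ 0.5932 -0.299   0.011 ] 0.2 0.1
t_burn   [0.6011 0.0156 0.05  ] 0.4 0.3
t_drum   [ 0.5692 -0.0874  0.05  ] 0.1 0.0
t_felt   [ 0.5985 -0.1984  0.0517] 0.6 0.3
t_brush  [ 0.591  -0.2949  0.0535] 0.3 0.1
tin      [ 0.4332 -0.2747  0.0117] 0.1 0.0
```

>>> step_arm(targets=[{"travel": [0.14, 0.09, -0.02], "angular": [0, 0, 0], "gripper": 1}, {"travel": [0.28, 0.18, -0.03], "angular": [0, 0, 0], "gripper": 1}, {"travel": [0.421, 0.27, -0.05], "angular": [0, 0, 0], "gripper": 1}, {"travel": [0.421, 0.27, -0.05], "angular": [0, 0, 0], "gripper": 1}, {"travel": [0.421, 0.27, -0.05], "angular": [0, 0, 0], "gripper": 1}, {"travel": [0.421, 0.27, -0.05], "angular": [0, 0, 0], "gripper": 1}, {"travel": [0.421, 0.27, -0.05], "angular": [0, 0, 0], "gripper": 1}, {"travel": [0.421, 0.27, -0.05], "angular": [0, 0, 0], "gripper": 1}, {"travel": [0.421, 0.27, -0.05], "angular": [0, 0, 0], "gripper": 1}, {"travel": [0.421, 0.27, -0.05], "angular": [0, 0, 0], "gripper": 1}])

```text
t: 1.1
tool_pos: [0.4668, -0.4257, 0.2014]
tool_rot: [3.094, 0.547, -0.0]
contact_force: [-0.1, 0.3, -0.5]
opening: 0.0856
grip_force: 0.0
```

>>> step_arm(targets=[{"travel": [0.002, 0.001, -0.05], "angular": [0, 0, 0], "gripper": 1}, {"travel": [0.002, 0.001, -0.1], "angular": [0, 0, 0], "gripper": 1}, {"travel": [0.002, 0.001, -0.15], "angular": [0, 0, 0], "gripper": 1}, {"travel": [0.002, 0.001, -0.196], "angular": [0, 0, 0], "gripper": 1}, {"travel": [0.002, 0.001, -0.196], "angular": [0, 0, 0], "gripper": 1}, {"travel": [0.002, 0.001, -0.196], "angular": [0, 0, 0], "gripper": 1}, {"travel": [0.002, 0.001, -0.196], "angular": [0, 0, 0], "gripper": 1}, {"travel": [0.002, 0.001, -0.196], "angular": [0, 0, 0], "gripper": 1}])

```text
t: 1.9
tool_pos: [0.47, -0.4255, 0.0863]
tool_rot: [3.09, 0.549, 0.003]
contact_force: [0.2, 0.5, -0.2]
opening: 0.0856
grip_force: 0.0
```

```bash
python3 - <<'E'
from station import ctrl
import cv2,numpy as np
a=ctrl.get_image("side")["img"][100:240,280:420,::-1];b=ctrl.get_image("top")["img"][150:290,330:470,::-1]
cv2.imwrite("pics/p1.png",cv2.resize(np.hstack([a,b]),None,fx=2.8,fy=2.8,interpolation=cv2.INTER_CUBIC))
E
```

```text
(no output)
```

View pics/p1.png

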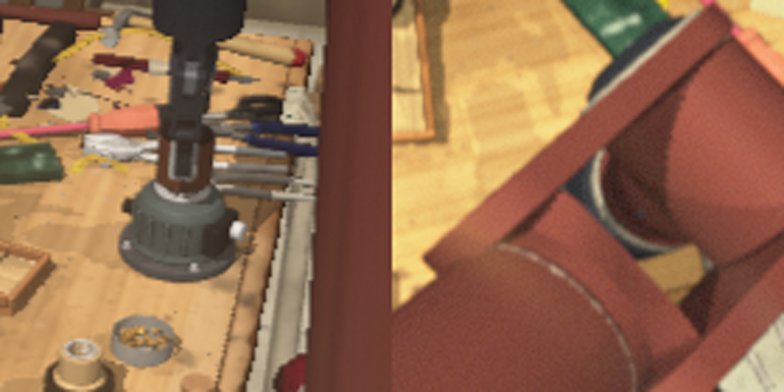

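The side half of the picture shows a finger standing in front of the drum at about (185,165), above the seat. The arm hides the top view. I'll close the fingers.

>>> step_arm(targets=[{"travel": [0, 0, 0], "angular": [0, 0, 0], "gripper": 0.5}, {"travel": [0, 0, 0], "angular": [0, 0, 0], "gripper": 0.4}, {"travel": [0, 0, 0], "angular": [0, 0, 0], "gripper": 0.3}, {"travel": [0, 0, 0], "angular": [0, 0, 0], "gripper": 0.3}, {"travel": [0, 0, 0], "angular": [0, 0, 0], "gripper": 0.3}, {"travel": [0, 0, 0], "angular": [0, 0, 0], "gripper": 0.3}, {"travel": [0, 0, 0], "angular": [0, 0, 0], "gripper": 0.3}, {"travel": [0, 0, 0], "angular": [0, 0, 0], "gripper": 0.3}], squeeze=60)

```text
t: 2.8
tool_pos: [0.4704, -0.4268, 0.0855]
tool_rot: [3.086, 0.548, 0.004]
contact_force: [2.7, -6.5, 0.7]
opening: 0.0477
grip_force: 62.1
```

>>> step_arm(targets=[{"travel": [0.001, -0.003, 0], "angular": [0, 0, -0.08], "gripper": 0.3}, {"travel": [0.001, -0.003, 0], "angular": [0, 0, -0.16], "gripper": 0.3}, {"travel": [0.001, -0.003, 0], "angular": [0, 0, -0.24], "gripper": 0.3}, {"travel": [0.001, -0.003, 0], "angular": [0, 0, -0.32], "gripper": 0.3}, {"travel": [0.001, -0.003, 0], "angular": [0, 0, -0.4], "gripper": 0.3}, {"travel": [0.001, -0.003, 0], "angular": [0, 0, -0.45], "gripper": 0.3}, {"travel": [0.001, -0.003, 0], "angular": [0, 0, -0.45], "gripper": 0.3}, {"travel": [0.001, -0.003, 0], "angular": [0, 0, -0.45], "gripper": 0.3}, {"travel": [0.001, -0.003, 0], "angular": [0, 0, -0.45], "gripper": 0.3}])

```text
t: 3.7
tool_pos: [0.4705, -0.4272, 0.0855]
tool_rot: [3.139, -0.001, 0.003]
contact_force: [-0.8, -1.5, 4.6]
opening: 0.0475
grip_force: 62.6
```

>>> step_arm(targets=[{"travel": [0, 0, 0.01], "angular": [0, 0, 0.04], "gripper": 0.3}, {"travel": [0, 0, 0.02], "angular": [0, 0, 0.08], "gripper": 0.3}, {"travel": [0, 0, 0.035], "angular": [0, 0, 0.12], "gripper": 0.3}, {"travel": [0, 0, 0.05], "angular": [0, 0, 0.16], "gripper": 0.3}, {"travel": [0, 0, 0.07], "angular": [0, 0, 0.16], "gripper": 0.3}, {"travel": [0, 0, 0.1], "angular": [0, 0, 0.1], "gripper": 0.3}, {"travel": [0, 0, 0.15], "angular": [0, 0, 0.05], "gripper": 0.3}, {"travel": [0, 0, 0.2], "angular": [0, 0, 0], "gripper": 0.3}, {"travel": [0, 0, 0.2], "angular": [0, 0, 0], "gripper": 0.3}, {"travel": [0, 0, 0.2], "angular": [0, 0, 0], "gripper": 0.3}])

```text
t: 4.7
tool_pos: [0.4698, -0.4256, 0.2034]
tool_rot: [-3.141, 0.001, -0.0]
contact_force: [-0.4, 0.2, -0.9]
opening: 0.0472
grip_force: 66.2
```

```bash
python3 - <<'E'
from station import ctrl
import cv2
b=ctrl.get_image("side")["img"][20:250,220:430,::-1]
cv2.imwrite("pics/p2.png",cv2.resize(b,None,fx=2.5,fy=2.5,interpolation=cv2.INTER_CUBIC))
E
```

```text
(no output)
```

View pics/p2.png

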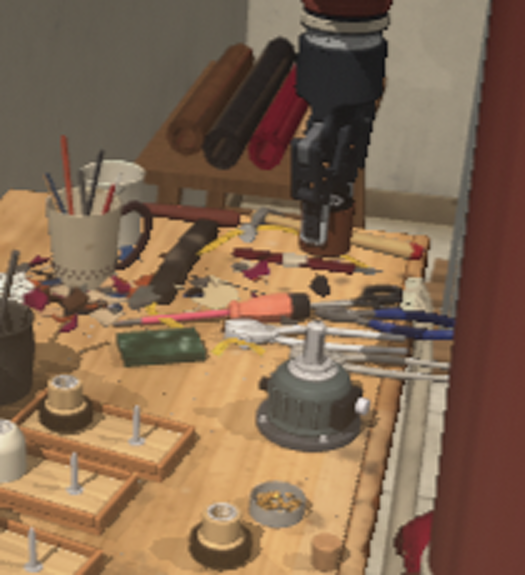

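The drum is off, and the bare spindle tip shows at about (316,326) in this crop.

>>> step_arm(targets=[{"travel": [0.02, 0.08, 0], "angular": [0, 0, 0], "gripper": 0.3}, {"travel": [0.045, 0.15, 0], "angular": [0, 0, 0], "gripper": 0.3}, {"travel": [0.07, 0.23, 0], "angular": [0, 0, 0], "gripper": 0.3}, {"travel": [0.09, 0.31, 0], "angular": [0, 0, 0], "gripper": 0.3}, {"travel": [0.12, 0.39, 0], "angular": [0, 0, 0], "gripper": 0.3}, {"travel": [0.14, 0.47, 0], "angular": [0, 0, 0], "gripper": 0.3}, {"travel": [0.169, 0.564, 0], "angular": [0, 0, 0], "gripper": 0.3}, {"travel": [0.169, 0.564, -0.05], "angular": [0, 0, 0], "gripper": 0.3}, {"travel": [0.169, 0.564, -0.1], "angular": [0, 0, 0], "gripper": 0.3}, {"travel": [0.169, 0.564, -0.17], "angular": [0, 0, 0], "gripper": 0.3}])

```text
t: 5.75
tool_pos: [0.5712, -0.0864, 0.1001]
tool_rot: [3.142, 0.001, 0.001]
contact_force: [0.0, -0.2, -1.3]
opening: 0.0472
grip_force: 66.2
```

>>> step_arm(targets=[{"travel": [0, 0, 0], "angular": [0, 0, 0], "gripper": 0.3}, {"travel": [0, 0, 0], "angular": [0, 0, 0], "gripper": 0.3}, {"travel": [0, 0, 0], "angular": [0, 0, 0], "gripper": 0.3}, {"travel": [0, 0, 0], "angular": [0, 0, 0], "gripper": 0.3}])

```text
t: 6.15
tool_pos: [0.5728, -0.0881, 0.1044]
tool_rot: [3.14, -0.003, 0.006]
contact_force: [-0.3, -0.3, -0.5]
opening: 0.0473
grip_force: 66.2
```

```bash
python3 - <<'E'
from station import ctrl
from h import *
print(plane(load("side0"),(346.4,150.4),.114))
print(ctrl.get_obs()["tool_pos"])
d=ctrl.get_image("side");e=ctrl.get_image("top");pickle.dump(d,open("pics/s3.pkl","wb"))
a=d["img"][130:290,140:320,::-1];b=e["img"][130:290,140:320,::-1]
cv2.imwrite("pics/p3.png",cv2.resize(np.hstack([a,b]),None,fx=2.2,fy=2.2,interpolation=cv2.INTER_CUBIC))
E
```

```text
[ 0.46724627 -0.4192909   0.114     ]
[ 0.57276617 -0.08814405  0.10436957]
```

View pics/p3.png

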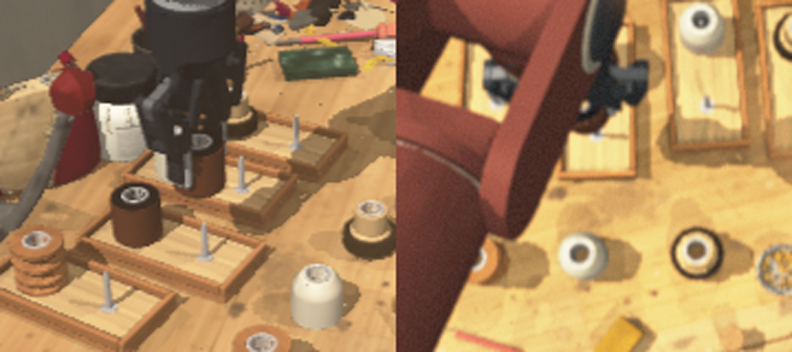

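```bash
python3 - <<'E'
from h import *
d=load("s3")
for p in((232.3,194.5),(231.5,194.5)): print(plane(d,p,.137))
E
```

```text
[ 0.56748731 -0.09075214  0.137     ]
[ 0.5688192  -0.08996122  0.137     ]
```

>>> step_arm(targets=[{"travel": [0.002, 0.002, -0.03], "angular": [0, 0, 0], "gripper": 0.3}, {"travel": [0.002, 0.002, -0.05], "angular": [0, 0, 0], "gripper": 0.3}, {"travel": [0.002, 0.002, -0.07], "angular": [0, 0, 0], "gripper": 0.3}, {"travel": [0.002, 0.002, -0.09], "angular": [0, 0, 0], "gripper": 0.3}, {"travel": [0.002, 0.002, -0.11], "angular": [0, 0, 0], "gripper": 0.3}, {"travel": [0.002, 0.002, -0.125], "angular": [0, 0, 0], "gripper": 0.3}, {"travel": [0.002, 0.002, -0.125], "angular": [0, 0, 0], "gripper": 0.3}, {"travel": [0.002, 0.002, -0.125], "angular": [0, 0, 0], "gripper": 0.3}])

```text
t: 7.05
tool_pos: [0.5724, -0.0863, 0.0266]
tool_rot: [-3.141, 0.003, 0.0]
contact_force: [0.0, 0.1, -1.8]
opening: 0.0473
grip_force: 66.1
```

Three more millimetres down, then I'll release and lift.

>>> step_arm(targets=[{"travel": [0, 0, -0.003], "angular": [0, 0, 0], "gripper": 0.3}, {"travel": [0, 0, -0.003], "angular": [0, 0, 0], "gripper": 0.3}, {"travel": [0, 0, -0.003], "angular": [0, 0, 0], "gripper": 0.66}, {"travel": [0, 0, -0.003], "angular": [0, 0, 0], "gripper": 0.66}, {"travel": [0, 0, -0.003], "angular": [0, 0, 0], "gripper": 0.66}, {"travel": [0, 0, -0.003], "angular": [0, 0, 0], "gripper": 0.66}, {"travel": [0, 0, 0.04], "angular": [0, 0, 0], "gripper": 0.66}, {"travel": [0, 0, 0.12], "angular": [0, 0, 0], "gripper": 0.66}, {"travel": [0, 0, 0.2], "angular": [0, 0, 0], "gripper": 0.66}, {"travel": [0, 0, 0.2], "angular": [0, 0, 0], "gripper": 0.66}])

```text
t: 8.05
tool_pos: [0.5774, -0.0877, 0.1561]
tool_rot: [3.137, -0.002, 0.024]
contact_force: [1.0, -0.3, 0.7]
opening: 0.0562
grip_force: 0.0
```

```bash
python3 - <<'E'
from station import ctrl
from h import *
d=ctrl.get_image("side")
a=d["img"][150:290,150:320,::-1]
cv2.imwrite("pics/p4.png",cv2.resize(a,None,fx=3,fy=3,interpolation=cv2.INTER_CUBIC))
E
```

```text
(no output)
```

View pics/p4.png

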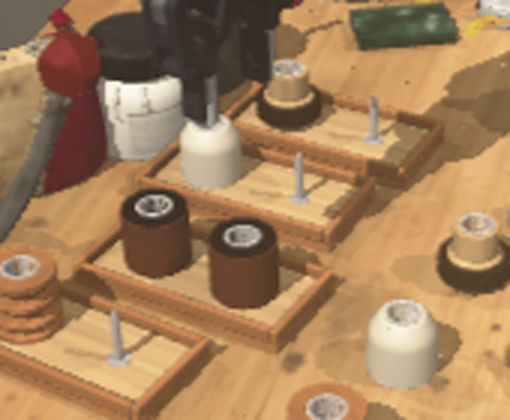

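The drum is standing upright in its tray with its bore at (243,235), level with the spare. The burnisher is next.

>>> step_arm(targets=[{"travel": [-0.07, 0.06, 0], "angular": [0, 0, 0], "gripper": 0.85}, {"travel": [-0.14, 0.12, 0], "angular": [0, 0, 0], "gripper": 0.85}, {"travel": [-0.22, 0.182, 0], "angular": [0, 0, 0], "gripper": 0.85}, {"travel": [-0.22, 0.182, -0.03], "angular": [0, 0, 0], "gripper": 0.85}, {"travel": [-0.22, 0.182, -0.05], "angular": [0, 0, 0], "gripper": 0.85}, {"travel": [-0.22, 0.182, -0.05], "angular": [0, 0, 0], "gripper": 0.85}, {"travel": [-0.22, 0.182, -0.05], "angular": [0, 0, 0], "gripper": 0.85}, {"travel": [-0.22, 0.182, -0.05], "angular": [0, 0, 0], "gripper": 0.85}])

```text
t: 8.9
tool_pos: [0.4415, 0.0222, 0.1173]
tool_rot: [3.141, -0.004, 0.001]
contact_force: [-0.3, 0.2, -1.5]
opening: 0.0727
grip_force: 0.0
```

>>> step_arm(targets=[{"travel": [-0.002, 0.001, -0.05], "angular": [0, 0, 0], "gripper": 0.85}, {"travel": [-0.002, 0.001, -0.1], "angular": [0, 0, 0], "gripper": 0.85}, {"travel": [-0.002, 0.001, -0.15], "angular": [0, 0, 0], "gripper": 0.85}, {"travel": [-0.002, 0.001, -0.172], "angular": [0, 0, 0], "gripper": 0.85}, {"travel": [-0.002, 0.001, -0.172], "angular": [0, 0, 0], "gripper": 0.85}, {"travel": [-0.002, 0.001, -0.172], "angular": [0, 0, 0], "gripper": 0.4}, {"travel": [-0.002, 0.001, -0.172], "angular": [0, 0, 0], "gripper": 0.3}, {"travel": [-0.002, 0.001, -0.172], "angular": [0, 0, 0], "gripper": 0.3}, {"travel": [-0.002, 0.001, -0.172], "angular": [0, 0, 0], "gripper": 0.3}, {"travel": [-0.002, 0.001, -0.172], "angular": [0, 0, 0], "gripper": 0.3}])

```text
t: 9.9
tool_pos: [0.4412, 0.0232, 0.0157]
tool_rot: [3.141, -0.003, 0.007]
contact_force: [-0.0, -0.2, 6.2]
opening: 0.0471
grip_force: 62.5
```

>>> step_arm(targets=[{"travel": [0, 0, 0.05], "angular": [0, 0, 0], "gripper": 0.3}, {"travel": [0, 0, 0.1], "angular": [0, 0, 0], "gripper": 0.3}, {"travel": [0, 0, 0.15], "angular": [0, 0, 0], "gripper": 0.3}, {"travel": [0.06, -0.003, 0.15], "angular": [0, 0, 0], "gripper": 0.3}, {"travel": [0.13, -0.006, 0.15], "angular": [0, 0, 0], "gripper": 0.3}, {"travel": [0.2, -0.01, 0.15], "angular": [0, 0, 0], "gripper": 0.3}, {"travel": [0.268, -0.011, 0.15], "angular": [0, 0, 0], "gripper": 0.3}, {"travel": [0.268, -0.011, 0.15], "angular": [0, 0, 0], "gripper": 0.3}, {"travel": [0.268, -0.011, 0.15], "angular": [0, 0, 0], "gripper": 0.3}, {"travel": [0.268, -0.011, 0.15], "angular": [0, 0, 0], "gripper": 0.3}])

```text
t: 10.9
tool_pos: [0.5989, 0.017, 0.1032]
tool_rot: [-3.141, 0.002, 0.002]
contact_force: [-0.2, 0.1, -0.9]
opening: 0.047
grip_force: 61.8
```

>>> step_arm(targets=[{"travel": [0, 0, 0], "angular": [0, 0, 0], "gripper": 0.3}, {"travel": [0, 0, 0], "angular": [0, 0, 0], "gripper": 0.3}])

```text
t: 11.1
tool_pos: [0.5992, 0.017, 0.1039]
tool_rot: [3.142, -0.002, 0.001]
contact_force: [0.5, 0.4, -0.5]
opening: 0.047
grip_force: 61.8
```

```bash
python3 - <<'E'
from station import ctrl
from h import *
d=ctrl.get_image("side");pickle.dump(d,open("pics/s5.pkl","wb"))
a=d["img"][150:320,110:280,::-1]
cv2.imwrite("pics/p5.png",cv2.resize(a,None,fx=3,fy=3,interpolation=cv2.INTER_CUBIC))
E
```

```text
(no output)
```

View pics/p5.png

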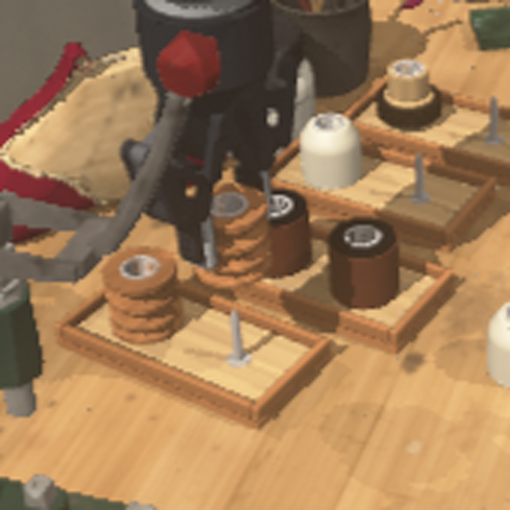

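```bash
python3 - <<'E'
from h import *
d=load("s5")
print(plane(d,(187.5,218.8),.134)); print("drum top",plane(d,(363/3+110-.3,235/3+150-.3),.056), plane(d,(280/3+110-.3,207/3+150-.3),.056))
E
```

```text
[0.59380716 0.01577284 0.134     ]
drum top [ 0.57349265 -0.08839428  0.056     ] [ 0.64145382 -0.08685543  0.056     ]
```

>>> step_arm(targets=[{"travel": [0.007, 0, -0.03], "angular": [0, 0, 0], "gripper": 0.3}, {"travel": [0.007, 0, -0.05], "angular": [0, 0, 0], "gripper": 0.3}, {"travel": [0.007, 0, -0.07], "angular": [0, 0, 0], "gripper": 0.3}, {"travel": [0.007, 0, -0.09], "angular": [0, 0, 0], "gripper": 0.3}, {"travel": [0.007, 0, -0.11], "angular": [0, 0, 0], "gripper": 0.3}, {"travel": [0.007, 0, -0.127], "angular": [0, 0, 0], "gripper": 0.3}, {"travel": [0.007, 0, -0.127], "angular": [0, 0, 0], "gripper": 0.3}, {"travel": [0.007, 0, -0.127], "angular": [0, 0, 0], "gripper": 0.3}])

```text
t: 11.95
tool_pos: [0.6041, 0.0169, 0.0269]
tool_rot: [-3.142, 0.003, 0.001]
contact_force: [0.0, 0.5, -1.0]
opening: 0.0471
grip_force: 62.7
```

>>> step_arm(targets=[{"travel": [0, 0, 0], "angular": [0, 0, 0], "gripper": 0.66}, {"travel": [0, 0, 0], "angular": [0, 0, 0], "gripper": 0.66}, {"travel": [0, 0, 0], "angular": [0, 0, 0], "gripper": 0.66}, {"travel": [0, 0, 0], "angular": [0, 0, 0], "gripper": 0.66}, {"travel": [0, 0, 0.05], "angular": [0, 0, 0], "gripper": 0.66}, {"travel": [0, 0, 0.12], "angular": [0, 0, 0], "gripper": 0.66}, {"travel": [-0.08, -0.05, 0.15], "angular": [0, 0, 0], "gripper": 0.85}, {"travel": [-0.16, -0.1, 0.15], "angular": [0, 0, 0], "gripper": 0.85}, {"travel": [-0.24, -0.15, 0.15], "angular": [0, 0, 0], "gripper": 0.85}, {"travel": [-0.264, -0.16, 0.15], "angular": [0, 0, 0], "gripper": 0.85}])

```text
t: 12.95
tool_pos: [0.4439, -0.08, 0.1174]
tool_rot: [3.141, -0.003, 0.001]
contact_force: [-1.0, -0.6, 0.2]
opening: 0.0731
grip_force: 0.0
```

>>> step_arm(targets=[{"travel": [0, 0, 0], "angular": [0, 0, 0], "gripper": 0.85}, {"travel": [0, 0, 0], "angular": [0, 0, 0], "gripper": 0.85}, {"travel": [0, 0, 0], "angular": [0, 0, 0], "gripper": 0.85}])

```text
t: 13.25
tool_pos: [0.4468, -0.079, 0.1179]
tool_rot: [3.141, -0.002, 0.002]
contact_force: [-0.1, 0.1, 0.1]
opening: 0.0725
grip_force: 0.0
```

>>> step_arm(targets=[{"travel": [-0.003, 0, -0.05], "angular": [0, 0, 0], "gripper": 0.85}, {"travel": [-0.003, 0, -0.1], "angular": [0, 0, 0], "gripper": 0.85}, {"travel": [-0.003, 0, -0.15], "angular": [0, 0, 0], "gripper": 0.85}, {"travel": [-0.003, 0, -0.18], "angular": [0, 0, 0], "gripper": 0.85}, {"travel": [-0.003, 0, -0.192], "angular": [0, 0, 0], "gripper": 0.85}, {"travel": [-0.003, 0, -0.192], "angular": [0, 0, 0], "gripper": 0.4}, {"travel": [-0.003, 0, -0.192], "angular": [0, 0, 0], "gripper": 0.3}, {"travel": [-0.003, 0, -0.192], "angular": [0, 0, 0], "gripper": 0.3}, {"travel": [-0.003, 0, -0.192], "angular": [0, 0, 0], "gripper": 0.3}, {"travel": [-0.003, 0, -0.192], "angular": [0, 0, 0], "gripper": 0.3}])

```text
t: 14.25
tool_pos: [0.4451, -0.0794, 0.0033]
tool_rot: [3.141, -0.003, 0.004]
contact_force: [0.6, 0.9, 2.8]
opening: 0.0458
grip_force: 61.5
```

>>> step_arm(targets=[{"travel": [0, 0, 0.05], "angular": [0, 0, 0], "gripper": 0.3}, {"travel": [0, 0, 0.1], "angular": [0, 0, 0], "gripper": 0.3}, {"travel": [0, 0, 0.17], "angular": [0, 0, 0], "gripper": 0.3}, {"travel": [0.06, -0.05, 0.17], "angular": [0, 0, 0], "gripper": 0.3}, {"travel": [0.12, -0.1, 0.17], "angular": [0, 0, 0], "gripper": 0.3}, {"travel": [0.18, -0.15, 0.17], "angular": [0, 0, 0], "gripper": 0.3}, {"travel": [0.25, -0.199, 0.17], "angular": [0, 0, 0], "gripper": 0.3}, {"travel": [0.258, -0.199, 0.17], "angular": [0, 0, 0], "gripper": 0.3}, {"travel": [0.258, -0.199, 0.17], "angular": [0, 0, 0], "gripper": 0.3}, {"travel": [0.258, -0.199, 0.17], "angular": [0, 0, 0], "gripper": 0.3}])

```text
t: 15.25
tool_pos: [0.5978, -0.1978, 0.1037]
tool_rot: [-3.141, 0.002, 0.002]
contact_force: [0.0, 0.8, -0.7]
opening: 0.0454
grip_force: 61.6
```

>>> step_arm(targets=[{"travel": [0, 0, 0], "angular": [0, 0, 0], "gripper": 0.3}, {"travel": [0, 0, 0], "angular": [0, 0, 0], "gripper": 0.3}])

```text
t: 15.45
tool_pos: [0.598, -0.1977, 0.1045]
tool_rot: [3.142, -0.002, 0.0]
contact_force: [-0.1, 0.3, -0.8]
opening: 0.0456
grip_force: 61.6
```

```bash
python3 - <<'E'
from station import ctrl
from h import *
d=ctrl.get_image("side");pickle.dump(d,open("pics/s6.pkl","wb"))
a=d["img"][130:300,130:310,::-1]
cv2.imwrite("pics/p6.png",cv2.resize(a,None,fx=3,fy=3,interpolation=cv2.INTER_CUBIC))
E
```

```text
(no output)
```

View pics/p6.png

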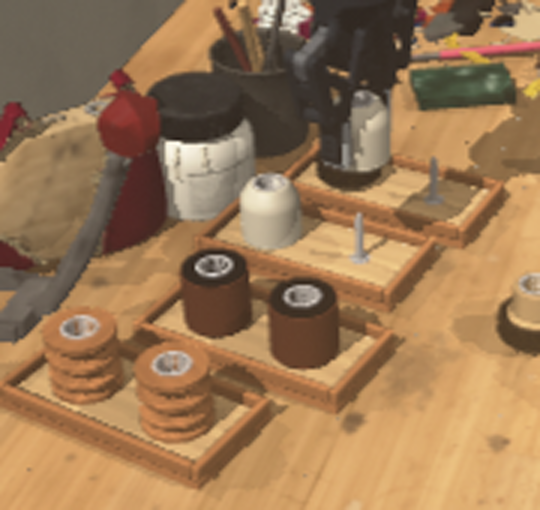

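The burnisher sits on its peg at (173,365) and the drum at (303,297). The felt is held over its tray. I'll lower it to just above the rim and release it.

>>> step_arm(targets=[{"travel": [0.003, -0.002, -0.03], "angular": [0, 0, 0], "gripper": 0.3}, {"travel": [0.003, -0.002, -0.06], "angular": [0, 0, 0], "gripper": 0.3}, {"travel": [0.003, -0.002, -0.09], "angular": [0, 0, 0], "gripper": 0.3}, {"travel": [0.003, -0.002, -0.12], "angular": [0, 0, 0], "gripper": 0.3}, {"travel": [0.003, -0.002, -0.142], "angular": [0, 0, 0], "gripper": 0.3}, {"travel": [0.003, -0.002, -0.142], "angular": [0, 0, 0], "gripper": 0.3}, {"travel": [0.003, -0.002, -0.142], "angular": [0, 0, 0], "gripper": 0.3}])

```text
t: 16.2
tool_pos: [0.6005, -0.1997, 0.0184]
tool_rot: [-3.141, 0.003, 0.001]
contact_force: [-0.3, -0.2, -0.9]
opening: 0.0452
grip_force: 61.6
```

>>> step_arm(targets=[{"travel": [0, 0, 0], "angular": [0, 0, 0], "gripper": 0.66}, {"travel": [0, 0, 0], "angular": [0, 0, 0], "gripper": 0.66}, {"travel": [0, 0, 0], "angular": [0, 0, 0], "gripper": 0.66}, {"travel": [0, 0, 0], "angular": [0, 0, 0], "gripper": 0.66}, {"travel": [0, 0, 0.05], "angular": [0, 0, 0], "gripper": 0.66}, {"travel": [0, 0, 0.12], "angular": [0, 0, 0], "gripper": 0.66}, {"travel": [-0.08, 0.005, 0.185], "angular": [0, 0, 0], "gripper": 0.7}, {"travel": [-0.16, 0.01, 0.185], "angular": [0, 0, 0], "gripper": 0.7}, {"travel": [-0.24, 0.014, 0.185], "angular": [0, 0, 0], "gripper": 0.7}, {"travel": [-0.253, 0.014, 0.185], "angular": [0, 0, 0], "gripper": 0.7}])

```text
t: 17.2
tool_pos: [0.4449, -0.1902, 0.1291]
tool_rot: [-3.141, 0.004, 0.003]
contact_force: [0.4, -0.1, -0.4]
opening: 0.0599
grip_force: 0.0
```

>>> step_arm(targets=[{"travel": [0, 0, 0], "angular": [0, 0, 0], "gripper": 0.7}, {"travel": [0, 0, 0], "angular": [0, 0, 0], "gripper": 0.7}, {"travel": [0, 0, 0], "angular": [0, 0, 0], "gripper": 0.7}])

```text
t: 17.5
tool_pos: [0.4499, -0.1916, 0.1305]
tool_rot: [3.141, -0.002, 0.002]
contact_force: [0.3, 0.6, 0.1]
opening: 0.06
grip_force: 0.0
```

```bash
python3 - <<'E'
from station import ctrl
from h import *
d=ctrl.get_image("side");pickle.dump(d,open("pics/s7.pkl","wb"))
a=d["img"][130:300,150:370,::-1]
cv2.imwrite("pics/p7.png",cv2.resize(a,None,fx=3,fy=3,interpolation=cv2.INTER_CUBIC))
E
```

```text
(no output)
```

View pics/p7.png

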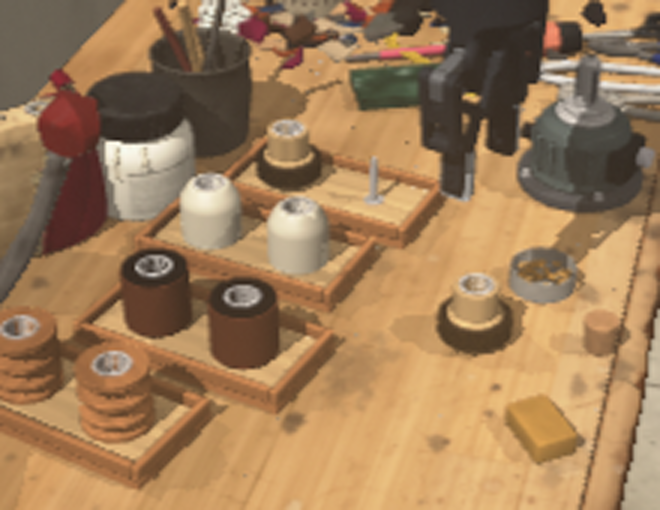

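The felt has dropped onto its peg at (298,235). The tin at (543,272) is undisturbed. Next is the brush, gripped by its collar.

>>> step_arm(targets=[{"travel": [-0.002, 0.001, -0.05], "angular": [0, 0, 0], "gripper": 0.7}, {"travel": [-0.002, 0.001, -0.1], "angular": [0, 0, 0], "gripper": 0.7}, {"travel": [-0.002, 0.001, -0.15], "angular": [0, 0, 0], "gripper": 0.7}, {"travel": [-0.002, 0.001, -0.174], "angular": [0, 0, 0], "gripper": 0.7}, {"travel": [-0.002, 0.001, -0.174], "angular": [0, 0, 0], "gripper": 0.7}, {"travel": [-0.002, 0.001, -0.174], "angular": [0, 0, 0], "gripper": 0.3}, {"travel": [-0.002, 0.001, -0.174], "angular": [0, 0, 0], "gripper": 0.2}, {"travel": [-0.002, 0.001, -0.174], "angular": [0, 0, 0], "gripper": 0.2}, {"travel": [-0.002, 0.001, -0.174], "angular": [0, 0, 0], "gripper": 0.2}, {"travel": [-0.002, 0.001, -0.174], "angular": [0, 0, 0], "gripper": 0.2}])

```text
t: 18.55
tool_pos: [0.4492, -0.1917, 0.0276]
tool_rot: [3.139, -0.003, 0.006]
contact_force: [0.9, 0.3, 6.4]
opening: 0.0315
grip_force: 60.0
```

>>> step_arm(targets=[{"travel": [0, 0, 0.05], "angular": [0, 0, 0], "gripper": 0.2}, {"travel": [0, 0, 0.1], "angular": [0, 0, 0], "gripper": 0.2}, {"travel": [0, 0, 0.16], "angular": [0, 0, 0], "gripper": 0.2}, {"travel": [0.06, -0.05, 0.16], "angular": [0, 0, 0], "gripper": 0.2}, {"travel": [0.12, -0.1, 0.16], "angular": [0, 0, 0], "gripper": 0.2}, {"travel": [0.18, -0.15, 0.16], "angular": [0, 0, 0], "gripper": 0.2}, {"travel": [0.24, -0.175, 0.16], "angular": [0, 0, 0], "gripper": 0.2}, {"travel": [0.24, -0.175, 0.16], "angular": [0, 0, 0], "gripper": 0.2}, {"travel": [0.24, -0.175, 0.16], "angular": [0, 0, 0], "gripper": 0.2}, {"travel": [0.24, -0.175, 0.16], "angular": [0, 0, 0], "gripper": 0.2}])

```text
t: 19.55
tool_pos: [0.5907, -0.2951, 0.1212]
tool_rot: [-3.141, 0.002, 0.002]
contact_force: [0.2, 0.5, 0.6]
opening: 0.0318
grip_force: 59.8
```

>>> step_arm(targets=[{"travel": [0, 0, 0], "angular": [0, 0, 0], "gripper": 0.2}, {"travel": [0, 0, 0], "angular": [0, 0, 0], "gripper": 0.2}])

```text
t: 19.75
tool_pos: [0.5909, -0.2953, 0.122]
tool_rot: [3.141, -0.003, 0.0]
contact_force: [-0.2, -0.2, -0.6]
opening: 0.0314
grip_force: 59.8
```

```bash
python3 - <<'E'
from station import ctrl
from h import *
d=ctrl.get_image("side");pickle.dump(d,open("pics/s8.pkl","wb"))
a=d["img"][110:280,150:370,::-1]
cv2.imwrite("pics/p8.png",cv2.resize(a,None,fx=3,fy=3,interpolation=cv2.INTER_CUBIC))
E
```

View pics/p8.png

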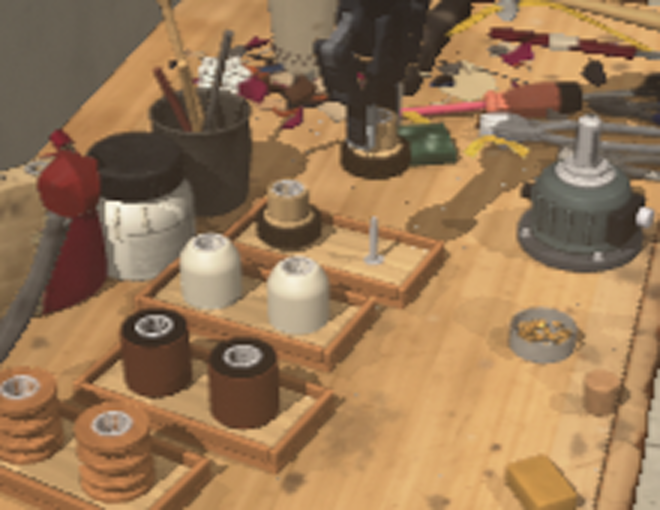

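The brush hangs level above its peg. I'll lower it.

>>> step_arm(targets=[{"travel": [0.003, -0.003, -0.03], "angular": [0, 0, 0], "gripper": 0.2}, {"travel": [0.003, -0.003, -0.06], "angular": [0, 0, 0], "gripper": 0.2}, {"travel": [0.003, -0.003, -0.08], "angular": [0, 0, 0], "gripper": 0.2}, {"travel": [0.003, -0.003, -0.1], "angular": [0, 0, 0], "gripper": 0.2}, {"travel": [0.003, -0.003, -0.12], "angular": [0, 0, 0], "gripper": 0.2}, {"travel": [0.003, -0.003, -0.136], "angular": [0, 0, 0], "gripper": 0.2}, {"travel": [0.003, -0.003, -0.136], "angular": [0, 0, 0], "gripper": 0.2}, {"travel": [0.003, -0.003, -0.136], "angular": [0, 0, 0], "gripper": 0.2}])

```text
t: 20.6
tool_pos: [0.5935, -0.2976, 0.0399]
tool_rot: [3.142, -0.003, 0.0]
contact_force: [-0.9, 0.1, -0.3]
opening: 0.0314
grip_force: 59.9
```

>>> step_arm(targets=[{"travel": [0, 0, 0], "angular": [0, 0, 0], "gripper": 0.55}, {"travel": [0, 0, 0], "angular": [0, 0, 0], "gripper": 0.55}, {"travel": [0, 0, 0], "angular": [0, 0, 0], "gripper": 0.55}, {"travel": [0, 0, 0], "angular": [0, 0, 0], "gripper": 0.55}, {"travel": [0, 0, 0.05], "angular": [0, 0, 0], "gripper": 0.55}, {"travel": [0, 0, 0.12], "angular": [0, 0, 0], "gripper": 0.55}, {"travel": [-0.02, -0.08, 0.2], "angular": [0, 0, 0], "gripper": 0.7}, {"travel": [-0.1, -0.14, 0.3], "angular": [0, 0, 0], "gripper": 0.7}, {"travel": [-0.18, -0.2, 0.35], "angular": [0, 0, 0], "gripper": 0.7}, {"travel": [-0.25, -0.27, 0.35], "angular": [0, 0, 0], "gripper": 0.7}])

```text
t: 21.6
tool_pos: [0.4931, -0.4156, 0.2314]
tool_rot: [3.138, 0.0, 0.006]
contact_force: [-0.5, -0.9, -0.8]
opening: 0.06
grip_force: 0.0
```

>>> step_arm(targets=[{"travel": [-0.07, -0.05, 0], "angular": [0, 0, 0], "gripper": 0.7}, {"travel": [-0.14, -0.1, 0], "angular": [0, 0, 0], "gripper": 0.7}, {"travel": [-0.2, -0.15, 0], "angular": [0, 0, 0], "gripper": 0.7}, {"travel": [-0.25, -0.2, 0], "angular": [0, 0, 0], "gripper": 0.7}, {"travel": [-0.25, -0.2, 0], "angular": [0, 0, 0], "gripper": 0.7}, {"travel": [-0.25, -0.2, 0], "angular": [0, 0, 0], "gripper": 0.7}, {"travel": [-0.25, -0.2, 0], "angular": [0, 0, 0], "gripper": 0.7}])

```text
t: 22.3
tool_pos: [0.3435, -0.5338, 0.2272]
tool_rot: [-3.141, 0.001, -0.0]
contact_force: [0.0, 0.2, -0.6]
opening: 0.0598
grip_force: 0.0
```

```bash
python3 - <<'E'
from station import ctrl
from h import *
for n in("side","top"):
    d=ctrl.get_image(n);pickle.dump(d,open(f"pics/{n}9.pkl","wb"))
    a=d["img"][140:280,110:370,::-1] if n=="side" else d["img"][118:270,160:420,::-1]
    cv2.imwrite(f"pics/p9{n}.png",cv2.resize(a,None,fx=3,fy=3,interpolation=cv2.INTER_CUBIC))
E
```

```text
(no output)
```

View pics/p9side.png

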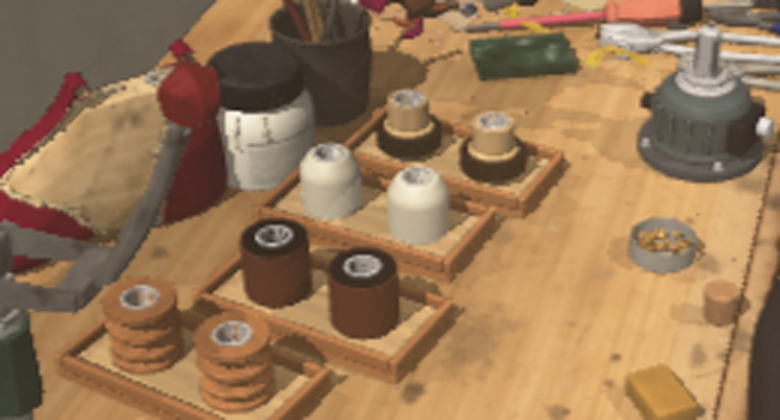

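View pics/p9top.png

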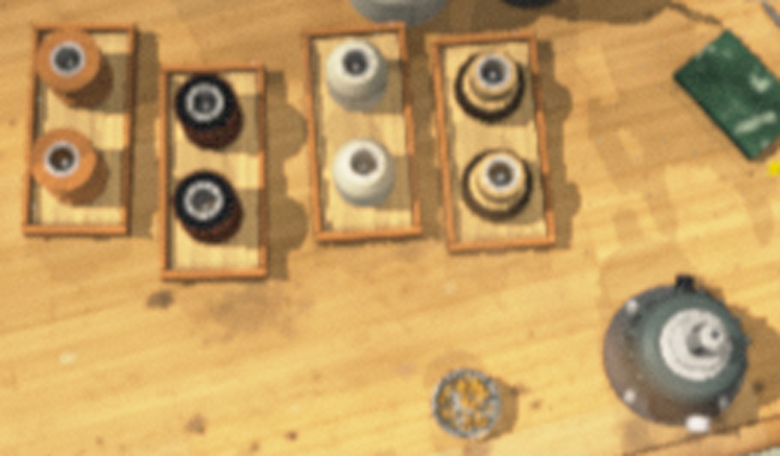

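All four heads stand in their own trays beside their spares, and the tin is still in place. I'll check the heights by triangulation.

```bash
python3 - <<'E'
from h import *
T,S=load("top9"),load("side9")
pts=dict(burn=((63,159),(233,333)),drum=((205,200),(363,266)),felt=((363,162),(419,176)),brush=((500,174),(495,121)),tin=((467,403),(664,243)))
for k,(a,b) in pts.items():
    X,e,f=tri(T,np.array(a)/3-1/3+(160,118),S,np.array(b)/3-1/3+(110,140));print(k,X.round(4),round(e,2),round(f,2))
E
```

```text
burn [0.6019 0.0163 0.0576] 0.07 0.04
drum [ 0.5722 -0.0867  0.0567] 0.1 0.06
felt [ 0.5992 -0.1992  0.0584] 0.31 0.18
brush [ 0.5907 -0.2962  0.0585] 0.26 0.14
tin [ 0.4328 -0.2749  0.0119] 0.14 0.08
```

Bore tops match the spares' heights (about 57 to 58 mm), and each axis is within about 3 mm of its peg.

```bash
python3 -c "
from station import ctrl
print(ctrl.finish_job())"
```

```text
the job is handed in; nothing more can be done
None
```

The job is handed in: I twisted the drum about 20° and drew it off the spindle, and it, the burnisher, the felt bob and the brush are each on the peg of their own tray, with the tin left where it stood; the judge's verdict was not shown.

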